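Finish the slat riser and stand the copper pail on it

ROBOT

A 6-joint arm with a two-finger parallel gripper is mounted at the origin on the work surface. World frame = base frame: x ahead of the robot, y to its left, z up, the work surface at z = 0. Lengths are in m, angles in rad, forces in N, time in s.
With the tool pointing down it reaches from about 0.3 to 0.775 m from the base axis. Payload 14.6 kg.
Tool frame: the origin (TCP) lies midway between the tips of the shut fingers; the grasp point (between the pads) lies 19 mm behind it; z points along the fingers, y is the line along which they close (so a half turn about z gives the same grasp; the last joint's range is limited). The gripper opens to 94 mm and grips with 3 to 60 N. Pads are 16 mm wide; open, the fingers measure 119 mm over their backs; the gripper's body (75 mm by 177 mm) begins 78 mm behind the grasp point.
Start: joints at [1.034, 0.3, 1.521, -0, 1.321, -0.067], TCP at [0.249, 0.49, 0.205] pointing down, gripper open.
Joint ranges: [-3.03, 3.03], [-0.79, 2.21], [0.23, 2.52], [-1.04, 4.18], [0, 3.07], [-2.55, 2.55]. Speed limits (rad/s): [2.22, 2.22, 2.57, 3.14, 3.14, 3.14].

INTERFACE

Orientations are given as a unit quaternion [x, y, z, w].
In Python, from workcell import monitor, vision, manip gives the robot as it stands.
- The arm moves only by the tool drive_tool, never from a script. Its argument "commands" is one flat list of numbers, 4 for each row, row after row: the shift along the world's x, y, z in mm, then the turn about the world's z in rad. In form: [tx, ty, tz, yaw, tx, ty, tz, yaw, ...]. A call has exactly 5 rows; each row is the pose to reach, as a shift and turn from the pose commanded when the call began; what a row does not reach only later rows make up. A row lasts 1/10 s, in which the tool goes at most 50 mm and 8.59 degrees, less where a joint would pass 70% of its speed; a pose out of reach is approached as far as the arm can. A call with a gripper value outside its range is refused whole. "fingers" is the opening, from -1 (shut) to 1 (fully open), set as the call begins (left out, the last holds). The fingers move at their own pace and stop on an object; "force" is the grip in N (left out, the last holds). Time passes only in rows, so rows that repeat a pose let the fingers close, or fill a call up. It gives the time, the measured TCP pose, the force, the opening and the grip force at its end, in the units of the state.
- monitor.sense(): the state, without advancing time (a new reading comes with each control period).
- vision.get_image(name): name is "scene" or "top"; returns a dict with "frame" (420x560x3 uint8, red, green, blue), "range_z" (420x560 float32, m along the optical axis (not along the pixel's ray), 0 where there is no reading), "K" (3x3 intrinsics, pixels), "k1" (the pictures are not rectified: a ray, as slopes to the right and down, at radius r is drawn at 1 + k1 r^2 times it, then the intrinsics apply), "T" (4x4, takes a point from camera to world coordinates). Camera axes: x right, y up, looking along -z (the intrinsics and any distortion apply to the point x, -y, -z); pixel columns grow to the right and rows downward; lengths in m; the calibration is good to about 2 mm. A picture is of the moment at which its call begins.
- manip.finish_job(): hands the job in; it is judged then, once.
The state is a dict: "t": time; "q": joint angles; "qvel": joint speeds; "effort": joint torques, N m; "eef_pos": TCP position; "tool_rot": TCP orientation; "ft_force": force on the tool from outside, world axes, zero at the start; "ft_torque": the same for the moment, N m; "grip_width": finger opening in m; "grip_force": force on a finger pad.
Only numpy, scipy, OpenCV 4.12 (cv2) and the standard library are available. Lean on these libraries where they do the work, as an engineer would, in place of code of your own. Each camera call takes 0.05 s, during which the arm holds its last target. There are 200 camera calls.

TASK

Finish the wooden riser: lay the two loose slats flat and crosswise over its two rails, centred, one slat on each pair of white marks. Then lift the copper pail up off its hook, keep it upright, and set it down gently on the middle of the two slats, standing straight. Leave the other two pails hanging and the brown jar and the carton where they are.

Things in the scene. Friction and masses are not known exactly. Their poses are not given: they have to be found in the camera images.
- riser: Fixed riser: dark board 150 x 150 x 10 mm with two wooden rails along its x axis (150 long, 24 wide, 20 high, at y = -50 and +50 mm; their tops 30 mm above the table). White marks 26 mm wide cross both rails at x = -30 and x = +30 mm: a slat goes over each pair, along the riser's y, its underside then at 30 mm. Origin: centre of the underside, on the table.
- slat_a: Loose pale wooden slat, 140 (x) x 26 (y) x 20 mm (z), about 50 g, lying flat on the table. Origin: centre of its underside.
- slat_b: Second loose slat, the same as slat_a (either one may go on either pair of marks).
- slat_a_center (a point): Centre of slat_a, 10 mm above its underside.
- slat_b_center (a point): Centre of slat_b, 10 mm above its underside.
- rack: Fixed steel rack: two posts and a crossbar along y (x = 30, z up to 260 mm). Three hooks of 8 mm bar at y = -135, 0, +135 mm run from it towards -x (to the robot) at z = 252, dip at x = -75 to z = 242 (there a handle hangs) and turn up to a tip at x = -105, its top at z = 266. Base plate 400 mm wide, x -5 to 65. Origin on the table below the middle hook's root.
- copper_pail: Copper-coloured pail, 220 g, hanging by its handle on one of the hooks. Can 68 mm wide, 75 high. Stiff steel stirrup handle (8 mm bar) in its y-z plane: two upright sides, 54 mm over the outsides, from z = 93 to 130 mm, meeting in a peak, top at 146. The hook runs along x through the stirrup: lift 20 mm or more before drawing it off to the rack's -x. Origin: centre of its underside.
- copper_pail_grip (a point): Point midway between the two upright sides of the copper pail's handle, 112 mm above its underside: grip across both sides, closing along the pail's y.
- green_pail: Green pail of the same shape, hanging on another hook; leave it there.
- blue_pail: Blue pail of the same shape, hanging on another hook; leave it there.
- bottle: Brown glass jar with a black cap, 60 mm diameter, 120 mm high, standing on the table; leave it. Origin: centre of its underside.
- carton: Small cardboard carton, 90 (x) x 60 (y) x 50 mm, on the table; leave it. Origin: centre of its underside.
Mind the look-alikes: they are no part of the job. What is shaped like the slat_a but blue or red is not meant.

How it is judged:
By the outcome, as a careful person would: the job done as asked, in the order asked, and still so for the second after the job is handed in, with the robot touching nothing.
It also fails if it takes over 72 s, if anything falls off the work surface, if the arm or the gripper's body presses on something with over 40 N, if the wrist force passes 120 N, or if a joint passes its speed limit or range.

## Working session

There is one attempt and no reset: what is moved stays moved. The work goes in short steps, Python scripts to look and compute and a tool call to move; the robot and the scene stay as the last step left them, time stands still between calls to the robot, and variables do not carry over. Pictures are saved under pics/ and viewed, at most 10 in all, crops included, and the job is handed in when it is done.

Besides the shell and the picture viewer there is one more tool, called in YAML: its name, and indented under it one key for each argument. drive_tool: Moves the arm, as the interface text tells. Its arguments: {"type":"object","properties":{"commands":{"type":"array"},"fingers":{"type":"number"},"force":{"type":"number"}},"required":["commands"]}

```bash
mkdir -p pics; cat > h.py <<'E'
import numpy as np, cv2
from workcell import monitor, vision, manip
def grab(name):
    d=vision.get_image(name); np.savez(f'{name}.npz',**{k:np.asarray(v) for k,v in d.items()}); return d
def cloud(d):
    K=d['K'];z=d['range_z'];h,w=z.shape;k1=float(d['k1'])
    u,v=np.meshgrid(np.arange(w),np.arange(h))
    p=cv2.undistortPoints(np.stack([u,v],-1).reshape(-1,1,2).astype(np.float64),K,np.array([k1,0,0,0,0.])).reshape(h,w,2)
    P=np.stack([p[...,0]*z,-p[...,1]*z,-z,np.ones_like(z)],-1)@np.asarray(d['T']).T
    P=P[...,:3]; P[z==0]=np.nan; return P
E
python3 - <<'E'
from h import *
for n in('scene','top'):
    d=grab(n);cv2.imwrite(f'pics/{n}0.png',cv2.cvtColor(d['frame'],cv2.COLOR_RGB2BGR));print(n,d['k1'],np.round(d['T'],3).tolist(),np.round(d['K'],1).tolist())
s=monitor.sense();print(s)
E
```

```text
scene -0.06716002914070764 [[-0.781, -0.488, 0.389, 0.91], [0.624, -0.619, 0.477, 0.501], [0.008, 0.616, 0.788, 0.998], [0.0, 0.0, 0.0, 1.0]] [[381.5, 0.0, 275.3], [0.0, 381.5, 211.3], [0.0, 0.0, 1.0]]
top -0.015545318575289492 [[-0.007, 0.994, -0.108, 0.359], [-0.999, -0.003, 0.034, 0.014], [0.034, 0.108, 0.994, 1.106], [0.0, 0.0, 0.0, 1.0]] [[389.7, 0.0, 280.8], [0.0, 389.7, 211.8], [0.0, 0.0, 1.0]]
{'t': 0.1, 'q': array([ 1.03438026e+00,  3.00421992e-01,  1.52150761e+00, -1.34668385e-05,
        1.32071947e+00, -6.66316554e-02]), 'qvel': array([-0.00134298,  0.00079009, -0.00029529,  0.00128399, -0.00064149,
       -0.00056219]), 'effort': array([ 7.98927977e-04, -5.32636714e+01, -3.53284335e+01,  7.09232013e-02,
        2.34601140e-02, -6.23738083e-05]), 'eef_pos': array([0.24888166, 0.4902013 , 0.20494435]), 'tool_rot': array([ 2.32736498e-01,  9.72539687e-01, -5.06315145e-04, -1.50636135e-04]), 'ft_force': array([-0.77954117,  0.04515957, -0.24579531]), 'ft_torque': array([0.03265067, 0.00020484, 0.02207168]), 'grip_force': 0.0, 'grip_width': 0.0940178342030079}
```

View pics/scene0.png

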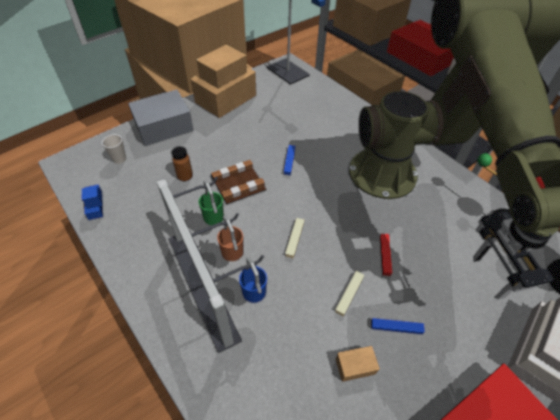

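View pics/top0.png

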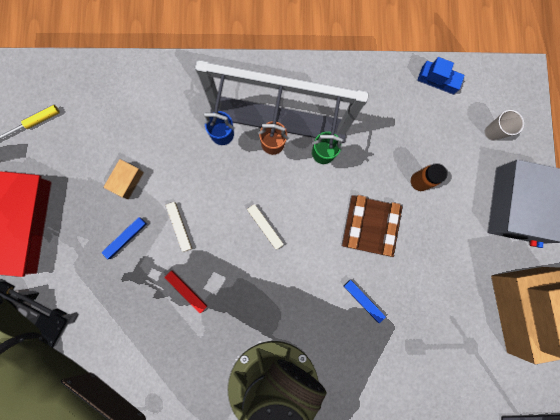

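The scene shows three pails on the rack (copper on the middle hook). In the top view (up = +x, left = +y), the pale slats are at (179,226) and (265,226), the riser at (372,225), and the copper pail at (272,137). The jar is at (429,177) and the carton at (123,179).

```bash
cat > meas.py <<'E'
from h import *
def rect(P,m):
    q=P[m][:,:2]; q=q[~np.isnan(q[:,0])]
    (c,s,a)=cv2.minAreaRect((q*1000).astype(np.float32)); 
    if s[0]<s[1]: a+=90
    return np.round(c,1),np.round(s,1),round((a+90)%180-90,1),len(q)
if __name__=='__main__':
    L=lambda n:dict(np.load(n+'.npz'))
    d=L('top');P=cloud(d);F=d['frame'].astype(int);hsv=cv2.cvtColor(d['frame'],cv2.COLOR_RGB2HSV).astype(int)
    v,u=np.mgrid[:420,:560]
    tbl=P[240:260,100:340];print('table z',np.nanmedian(P[200:300,200:330,2]))
    for n,(a,b) in dict(A=(179,226),B=(265,226),carton=(123,179)).items():
        m=(abs(u-a)<35)&(abs(v-b)<35)&(P[...,2]>(0.012 if n!='carton' else .04))
        k,lab=cv2.connectedComponents(m.astype(np.uint8)); l=lab[b,a]; print(n,rect(P,lab==l),np.nanmedian(P[lab==l][:,2]))
    box=(abs(u-372)<40)&(abs(v-225)<40)
    m=box&(P[...,2]>.024)
    k,lab,st,ce=cv2.connectedComponentsWithStats(m.astype(np.uint8))
    for i in range(1,k):
        if st[i,4]>100: print('rail',rect(P,lab==i),np.nanmedian(P[lab==i][:,2]))
    print('riser',rect(P,m), 'base',rect(P,box&(P[...,2]>.006)))
    w=m&(hsv[...,1]<60)&(hsv[...,2]>150)
    k,lab,st,ce=cv2.connectedComponentsWithStats(w.astype(np.uint8))
    for i in range(1,k):
        if st[i,4]>20: print('mark',np.round(ce[i]),np.round(np.nanmean(P[lab==i],0)*1000,1))
    for nm in('top','scene'):
        d=L(nm);P=cloud(d);H=cv2.cvtColor(d['frame'],cv2.COLOR_RGB2HSV).astype(int)
        bar=(P[...,2]>.235)&(P[...,0]>.5)&(P[...,0]<.9)&(abs(P[...,1])<.35)
        print(nm,'high',rect(P,bar),np.nanpercentile(P[bar][:,2],[5,50,95]))
        col=bar&(P[...,2]>.2)
        Q=P[bar]; 
        np.save(nm+'_high.npy',Q)
    # copper
        c=(H[...,0]<14)&(H[...,1]>90)&(P[...,2]>.1)&(P[...,2]<.24)&(P[...,0]>.4)&(P[...,0]<.9)&(abs(P[...,1])<.2)
        Q=P[c];print('copper',len(Q),np.round(Q.min(0),3),np.round(Q.max(0),3),np.round(np.median(Q,0),3))
E
python3 meas.py
python3 - <<'E'
from h import *
a=cv2.imread('pics/top0.png')[50:170,190:380];b=cv2.imread('pics/scene0.png')[170:350,150:300]
cv2.imwrite('pics/c1.png',np.hstack([cv2.resize(a,(480,303)),cv2.resize(b,(253,303))]))
E
```

```text
table z -0.0007798644733885141
A (array([439.4, 263.4]), array([141.6,  27.1]), 20.7, 494) 0.019050989589085132
B (array([437.3,  21.3]), array([139.1,  26.1]), 35.6, 468) 0.018983926389370853
carton (array([570.6, 412.6]), array([61.5, 90.5]), -28.1, 754) 0.04864141677050571
rail (array([ 449.9, -235.1]), array([ 25.5, 149.7]), -12.2, 471) 0.02902053300398788
rail (array([ 428.7, -332.6]), array([ 26.2, 150.5]), -12.7, 475) 0.02906542004416668
riser (array([ 439.4, -284. ]), array([125.9, 150.5]), -12.5, 946) base (array([ 439.2, -284.1]), array([150.8, 150.6]), 77.8, 2652)
mark [358. 211.] [ 478.5 -241.4   29.6]
mark [393. 218.] [ 457.5 -339.2   29.5]
mark [354. 232.] [ 419.9 -228.8   29.1]
mark [390. 239.] [ 398.7 -326.6   29.7]
top high (array([692.1,  -8.9]), array([398.2, 146.4]), 79.0, 2834) [0.23945636 0.25638426 0.26070457]
copper 520 [ 0.616 -0.033  0.107] [0.683 0.033 0.226] [0.653 0.    0.126]
scene high (array([694.9,  -7.3]), array([400.2, 145.8]), 79.1, 2131) [0.24412302 0.25928256 0.26254577]
copper 564 [ 0.62  -0.032  0.11 ] [0.685 0.035 0.188] [0.654 0.002 0.154]
```

View pics/c1.png

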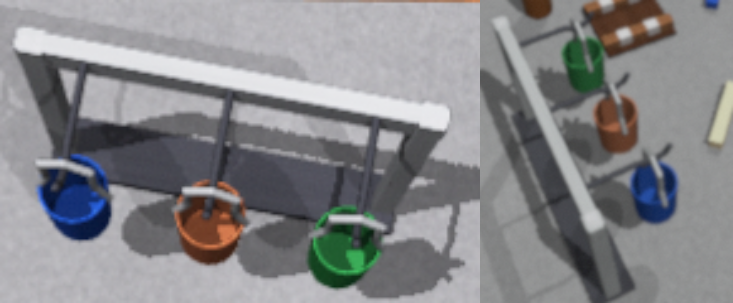

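The top crop shows copper on the middle hook at about (272,137), with handles roughly parallel to the crossbar. All sizes and heights check out: slats 140x26 with tops at 19–20 mm, rails at 30 mm, rack yaw about -11°, riser yaw -12.5°. I'll start with slat A.

drive_tool:
  commands: [14,-16,-8,-0.12,28,-32,-16,-0.24,42,-48,-24,-0.36,56,-64,-32,-0.48,70,-80,-40,-0.6]
  fingers: 0.4
  force: 20

```text
t: 0.6
eef_pos: [0.3193, 0.4096, 0.1649]
tool_rot: [0.512, 0.859, -0.0, -0.0]
ft_force: [0.2, 0.5, -0.8]
grip_width: 0.0661
grip_force: 0.0
```

drive_tool:
  commands: [14,-16,-8,-0.12,28,-32,-16,-0.24,42,-48,-24,-0.36,56,-64,-32,-0.48,70,-80,-40,-0.6]

```text
t: 1.1
eef_pos: [0.3894, 0.3296, 0.1249]
tool_rot: [0.743, 0.669, -0.0, -0.0]
ft_force: [0.0, 0.1, 0.6]
grip_width: 0.066
grip_force: 0.0
```

drive_tool:
  commands: [10,-13,-5,-0.12,20,-26,-10,-0.24,30,-40,-15,-0.36,40,-54,-20,-0.48,50,-67,-25,-0.6]

```text
t: 1.6
eef_pos: [0.4392, 0.2627, 0.1]
tool_rot: [0.908, 0.42, -0.0, 0.0]
ft_force: [0.9, -0.1, 0.8]
grip_width: 0.0655
grip_force: 0.0
```

drive_tool:
  commands: [0,0,0,-0.13,0,0,0,-0.26,0,0,-10,-0.39,0,0,-20,-0.511,0,0,-30,-0.511]

```text
t: 2.1
eef_pos: [0.4389, 0.2633, 0.0698]
tool_rot: [0.984, 0.178, -0.0, 0.0]
ft_force: [0.3, 0.1, -0.3]
grip_width: 0.0662
grip_force: 0.0
```

drive_tool:
  commands: [0,0,-20,0,0,0,-40,0,0,0,-55,0,0,0,-62,0,0,0,-66,0]

```text
t: 2.6
eef_pos: [0.4388, 0.2633, 0.0039]
tool_rot: [0.984, 0.18, -0.0, 0.0]
ft_force: [-0.3, 0.1, 0.5]
grip_width: 0.0656
grip_force: 0.0
```

drive_tool:
  commands: [0,0,0,0,0,0,0,0,0,0,0,0,0,0,0,0,0,0,0,0]
  fingers: -1
  force: 20

```text
t: 3.1
eef_pos: [0.4391, 0.2635, 0.0047]
tool_rot: [0.984, 0.179, 0.0, -0.0]
ft_force: [-0.3, 0.1, 0.5]
grip_width: 0.0291
grip_force: 0.0
```

drive_tool:
  commands: [0,0,0,0,0,0,5,0,0,0,20,0,0,0,45,0,0,0,75,0]

```text
t: 3.6
eef_pos: [0.4385, 0.2631, 0.0799]
tool_rot: [0.984, 0.179, -0.001, 0.0]
ft_force: [0.8, -0.4, -0.2]
grip_width: 0.0258
grip_force: 20.0
```

drive_tool:
  commands: [0,-15,5,0.05,1,-40,10,0.1,3,-75,10,0.16,5,-110,10,0.22,7,-145,10,0.28]

```text
t: 4.1
eef_pos: [0.4458, 0.1172, 0.0898]
tool_rot: [0.949, 0.316, 0.0, 0.0]
ft_force: [1.0, -0.5, -1.2]
grip_width: 0.0258
grip_force: 20.0
```

drive_tool:
  commands: [2,-35,0,0.06,4,-70,0,0.12,6,-105,0,0.18,8,-140,0,0.24,10,-175,0,0.3]

```text
t: 4.6
eef_pos: [0.4559, -0.058, 0.0899]
tool_rot: [0.891, 0.454, 0.0, 0.0]
ft_force: [0.4, 0.3, -0.2]
grip_width: 0.0257
grip_force: 20.0
```

drive_tool:
  commands: [2,-35,0,0.06,4,-70,0,0.12,6,-100,0,0.18,8,-130,0,0.24,10,-155,0,0.3]

```text
t: 5.1
eef_pos: [0.4658, -0.2132, 0.0897]
tool_rot: [0.813, 0.582, 0.0, 0.0]
ft_force: [-0.4, -0.2, -0.7]
grip_width: 0.026
grip_force: 20.0
```

drive_tool:
  commands: [1,-25,0,0.04,2,-45,0,0.08,3,-62,0,0.113,3,-75,0,0.113,3,-79,0,0.113]

```text
t: 5.6
eef_pos: [0.4688, -0.2915, 0.0895]
tool_rot: [0.78, 0.626, -0.0, 0.0]
ft_force: [-0.2, 0.1, -0.8]
grip_width: 0.0259
grip_force: 20.0
```

drive_tool:
  commands: [0,0,-5,0,0,0,-10,0,0,0,-20,0,0,0,-20,0,0,0,-20,0]

```text
t: 6.1
eef_pos: [0.4689, -0.2902, 0.0691]
tool_rot: [0.779, 0.626, -0.0, -0.0]
ft_force: [-0.2, -0.6, -0.4]
grip_width: 0.0255
grip_force: 20.0
```

drive_tool:
  commands: [0,0,-12,0,0,0,-22,0,0,0,-28,0,0,0,-32,0,0,0,-34,0]

```text
t: 6.6
eef_pos: [0.4689, -0.2906, 0.0349]
tool_rot: [0.78, 0.626, -0.0, -0.0]
ft_force: [0.4, -0.2, -0.3]
grip_width: 0.0256
grip_force: 20.0
```

```bash
cat > slat.py <<'E'
import sys
from meas import *
R0=np.array([439.0,-284.]);th=np.radians(-12.5)
for n in('top','scene'):
    d=grab(n);P=cloud(d);hsv=cv2.cvtColor(d['frame'],cv2.COLOR_RGB2HSV).astype(int)
    near=(np.hypot(P[...,0]*1e3-R0[0],P[...,1]*1e3-R0[1])<125)
    m=near&(P[...,2]>.043)&(P[...,2]<.065)
    k,lab,st,ce=cv2.connectedComponentsWithStats(m.astype(np.uint8))
    for i in range(1,k):
        if st[i,4]>60:
            r=rect(P,lab==i);dd=r[0]-R0
            print(n,r,'z',round(np.nanmedian(P[lab==i][:,2]),4),'riser xy',np.round([dd[0]*np.cos(th)+dd[1]*np.sin(th),-dd[0]*np.sin(th)+dd[1]*np.cos(th)],1))
    if len(sys.argv)>1: 
        cv2.imwrite(f'pics/{n}_{sys.argv[1]}.png',cv2.cvtColor(d['frame'],cv2.COLOR_RGB2BGR))
E
python3 -c "
from h import *
s=monitor.sense();print(s['eef_pos'],s['ft_force'],s['grip_width'])"; python3 slat.py
```

```text
[ 0.46885865 -0.29055305  0.0349284 ] [ 0.40779148 -0.23859669 -0.34000939] 0.025619918973521772
top (array([ 476.4, -249.9]), array([58. , 26.6]), 77.5, 202) z 0.0493 riser xy [29.1 41.4]
scene (array([ 472.4, -279.4]), array([122.2,  48.4]), 88.4, 227) z 0.0504 riser xy [31.6 11.7]
```

drive_tool:
  commands: [0,0,-0.5,0,0,0,-1,0,0,0,-1,0,0,0,-1,0,0,0,-1,0]

```text
t: 7.2
eef_pos: [0.4691, -0.2907, 0.0347]
tool_rot: [0.78, 0.626, 0.0, 0.0]
ft_force: [-0.1, -0.0, 2.2]
grip_width: 0.026
grip_force: 20.0
```

drive_tool:
  commands: [0,0,0,0,0,0,0,0,0,0,0,0,0,0,0,0,0,0,5,0]
  fingers: -0.1

```text
t: 7.7
eef_pos: [0.4687, -0.2904, 0.0391]
tool_rot: [0.78, 0.626, -0.0, -0.001]
ft_force: [-0.3, -0.5, -0.2]
grip_width: 0.0425
grip_force: 0.0
```

drive_tool:
  commands: [0,0,10,0,0,0,25,0,0,0,40,0,0,0,55,0,0,0,65,0]

```text
t: 8.2
eef_pos: [0.4693, -0.2908, 0.1063]
tool_rot: [0.78, 0.626, 0.0, 0.001]
ft_force: [-0.2, 0.7, 0.2]
grip_width: 0.0422
grip_force: 0.0
```

drive_tool:
  commands: [-2,20,0,-0.06,-5,50,0,-0.13,-8,85,0,-0.2,-11,120,0,-0.28,-15,155,0,-0.36]
  fingers: 0.4

```text
t: 8.7
eef_pos: [0.4537, -0.1344, 0.1049]
tool_rot: [0.88, 0.475, 0.0, 0.0]
ft_force: [1.8, -0.7, 0.4]
grip_width: 0.0656
grip_force: 0.0
```

drive_tool:
  commands: [-4,40,0,-0.08,-8,80,-5,-0.16,-12,115,-15,-0.25,-15,142,-25,-0.33,-17,156,-35,-0.371]

```text
t: 9.2
eef_pos: [0.4367, 0.0222, 0.0696]
tool_rot: [0.952, 0.306, 0.0, 0.0]
ft_force: [-0.2, -0.1, -0.4]
grip_width: 0.0659
grip_force: 0.0
```

```bash
python3 slat.py; python3 -c "
from h import *
s=monitor.sense();x,y=s['tool_rot'][:2];print(s['eef_pos'],np.degrees(np.arctan2(2*y*y-1,2*x*y)))"
```

```text
top (array([ 468.1, -290.2]), array([139.7,  26.5]), 77.6, 487) z 0.0491 riser xy [29.8  0.2]
scene (array([ 470.2, -289.4]), array([145.3,  27. ]), 77.5, 254) z 0.0502 riser xy [31.6  1.5]
[0.43624489 0.02163379 0.06892704] -54.224659969229755
```

drive_tool:
  commands: [1,0,-20,0,1,0,-40,0,1,0,-55,0,1,0,-62,0,1,0,-65,0]

```text
t: 9.8
eef_pos: [0.4381, 0.0198, 0.0045]
tool_rot: [0.952, 0.306, -0.0, -0.0]
ft_force: [-0.9, -0.3, 0.2]
grip_width: 0.0659
grip_force: 0.0
```

drive_tool:
  commands: [0,0,0,0,0,0,0,0,0,0,0,0,0,0,0,0,0,0,0,0]
  fingers: -1
  force: 20

```text
t: 10.3
eef_pos: [0.4381, 0.0204, 0.0047]
tool_rot: [0.952, 0.306, 0.0, 0.0]
ft_force: [0.1, -0.1, -0.7]
grip_width: 0.0294
grip_force: 0.0
```

drive_tool:
  commands: [0,0,0,0,0,0,5,0,0,0,20,0,0,0,45,0,0,0,80,0]

```text
t: 10.8
eef_pos: [0.4371, 0.0204, 0.0847]
tool_rot: [0.952, 0.306, -0.001, -0.0]
ft_force: [0.1, 0.4, -0.8]
grip_width: 0.0261
grip_force: 20.0
```

drive_tool:
  commands: [-1,-15,0,0.05,-4,-45,0,0.12,-7,-80,0,0.2,-10,-115,0,0.28,-13,-150,0,0.36]

```text
t: 11.3
eef_pos: [0.4247, -0.1309, 0.0849]
tool_rot: [0.881, 0.473, 0.0, 0.0]
ft_force: [0.8, 1.3, 0.8]
grip_width: 0.0256
grip_force: 20.0
```

drive_tool:
  commands: [-4,-35,0,0.08,-8,-70,0,0.16,-11,-105,0,0.24,-13,-130,0,0.32,-14,-148,0,0.37]

```text
t: 11.8
eef_pos: [0.4106, -0.2792, 0.0847]
tool_rot: [0.779, 0.627, -0.0, 0.0]
ft_force: [-0.4, 0.4, 0.6]
grip_width: 0.026
grip_force: 20.0
```

drive_tool:
  commands: [0,0,-5,0,0,0,-15,0,0,0,-25,0,0,0,-30,0,0,0,-30,0]

```text
t: 12.3
eef_pos: [0.4107, -0.2767, 0.0535]
tool_rot: [0.78, 0.626, -0.0, -0.001]
ft_force: [-0.3, 0.2, -0.1]
grip_width: 0.0257
grip_force: 20.0
```

```bash
python3 slat.py; python3 -c "
from h import *
s=monitor.sense();x,y=s['tool_rot'][:2];print(s['eef_pos'],np.degrees(np.arctan2(2*y*y-1,2*x*y)))"
```

```text
top (array([ 475.8, -256.5]), array([71. , 26.9]), 78.2, 238) z 0.0489 riser xy [30.  34.8]
scene (array([ 470.2, -290.6]), array([145. ,  27.5]), 78.1, 255) z 0.05 riser xy [31.9  0.3]
[ 0.41112895 -0.27731392  0.0544781 ] -12.471661978745212
```

Lower, contact and release with limited opening.

drive_tool:
  commands: [-1,0,-8,0,-1,0,-14,0,-1,0,-18,0,-1,0,-20,0,-1,0,-20.5,0]

```text
t: 12.9
eef_pos: [0.4097, -0.2774, 0.0345]
tool_rot: [0.78, 0.626, -0.0, -0.001]
ft_force: [-8.2, 6.3, 20.9]
grip_width: 0.0257
grip_force: 20.0
```

drive_tool:
  commands: [0,0,0,0,0,0,0,0,0,0,0,0,0,0,0,0,0,0,5,0]
  fingers: -0.1

```text
t: 13.4
eef_pos: [0.4097, -0.2774, 0.0386]
tool_rot: [0.78, 0.626, -0.0, -0.001]
ft_force: [-1.2, 0.0, 1.0]
grip_width: 0.0421
grip_force: 0.0
```

drive_tool:
  commands: [0,0,10,0,0,0,25,0,0,0,55,0,0,0,95,0,0,0,140,0]

```text
t: 13.9
eef_pos: [0.4095, -0.2772, 0.1808]
tool_rot: [0.78, 0.626, -0.0, -0.0]
ft_force: [0.4, -0.4, 0.6]
grip_width: 0.0424
grip_force: 0.0
```

drive_tool:
  commands: [0,25,35,0.12,0,55,65,0.24,0,90,80,0.36,0,120,95,0.48,0,145,100,0.6]
  fingers: 1

```text
t: 14.4
eef_pos: [0.4099, -0.1312, 0.2814]
tool_rot: [0.558, 0.83, 0.0, 0.002]
ft_force: [0.3, -0.5, 0.1]
grip_width: 0.079
grip_force: 0.0
```

```bash
python3 slat.py; cat > pail.py <<'E'
from meas import *
for nm in('top','scene'):
    d=dict(np.load(nm+'.npz'));P=cloud(d);H=cv2.cvtColor(d['frame'],cv2.COLOR_RGB2HSV).astype(int)
    c=(H[...,0]<14)&(H[...,1]>90)&(P[...,2]>.1)&(P[...,2]<.21)&(np.hypot(P[...,0]-.655,P[...,1])<.06)
    Q=P[c]; r=Q[Q[:,2]>np.percentile(Q[:,2],98)-.012]
    print(nm,'copper z',np.round(np.percentile(Q[:,2],[1,99]),4),'rim',np.round(cv2.minEnclosingCircle((r[:,:2]*1e3).astype(np.float32)),1) if 0 else [np.round(x,1) for x in cv2.minEnclosingCircle((r[:,:2]*1e3).astype(np.float32))])
    hd=(np.hypot(P[...,0]-.655,P[...,1])<.06)&(P[...,2]>.2)&(H[...,2]>130)&(H[...,1]<70)
    Q=P[hd]*1e3; print('handle',len(Q),np.round(Q.min(0)),np.round(Q.max(0)))
    v=cv2.fitLine(Q[:,:2].astype(np.float32),cv2.DIST_HUBER,0,.01,.01).ravel()
    print(' line dir deg',np.degrees(np.arctan2(v[1],v[0])),v[2:], 'mid', (np.percentile(Q,2,0)+np.percentile(Q,98,0))/2)
E
python3 pail.py; python3 -c "
from h import *
s=monitor.sense();x,y=s['tool_rot'][:2];print(s['eef_pos'],np.degrees(np.arctan2(2*y*y-1,2*x*y)))"
```

```text
scene (array([ 411.6, -274.5]), array([144.2,  27.4]), 78.0, 251) z 0.0499 riser xy [-28.8   3.3]
scene (array([ 470.2, -289.2]), array([144.1,  27.4]), 77.6, 253) z 0.05 riser xy [31.6  1.7]
top copper z [0.1093 0.1861] rim [array([ 6.498e+02, -3.000e-01]), np.float64(33.9)]
handle 68 [643. -25. 200.] [656.  28. 255.]
 line dir deg 80.349655 [648.8959      0.8138118] mid [6.49071294e+02 4.60864761e-01 2.47222259e+02]
scene copper z [0.1124 0.1861] rim [array([652.4,   2.3]), np.float64(33.4)]
handle 45 [646. -20. 240.] [658.  27. 257.]
 line dir deg 76.35964 [652.3639      7.3571053] mid [652.35852946   6.85026039 248.80231689]
[ 0.41007523 -0.13068784  0.28085841] 22.220399295047418
```

drive_tool:
  commands: [10,15,5,0.1,30,35,5,0.2,55,60,5,0.3,85,85,5,0.4,115,105,5,0.5]
  fingers: 1

```text
t: 15.0
eef_pos: [0.5259, -0.027, 0.2843]
tool_rot: [0.337, 0.942, -0.0, 0.0]
ft_force: [0.4, -0.2, -0.4]
grip_width: 0.094
grip_force: 0.0
```

drive_tool:
  commands: [30,10,0,0.1,60,20,0,0.2,90,25,0,0.3,110,26,0,0.4,120,26,0,0.497]

```text
t: 15.5
eef_pos: [0.6461, -0.0022, 0.2831]
tool_rot: [0.095, 0.995, -0.0, -0.001]
ft_force: [-0.6, 0.6, 0.1]
grip_width: 0.0936
grip_force: 0.0
```

```bash
python3 slat.py 2; python3 -c "
from h import *
s=monitor.sense();x,y=s['tool_rot'][:2];print(s['eef_pos'],s['tool_rot'],np.degrees(np.arctan2(2*y*y-1,2*x*y)))"
```

```text
top (array([ 468.1, -290.7]), array([140.8,  26.6]), 77.7, 483) z 0.0491 riser xy [29.9 -0.2]
top (array([ 409.1, -276.3]), array([140.8,  26.5]), 77.4, 495) z 0.0492 riser xy [-30.9   1. ]
scene (array([ 411.2, -275.2]), array([142.1,  27.7]), 77.7, 247) z 0.0498 riser xy [-29.    2.6]
[ 0.64559538 -0.00240789  0.28306425] [ 9.60515927e-02  9.95376143e-01 -9.43189455e-05 -6.46110739e-04] 78.97629609123615
```

View pics/scene_2.png

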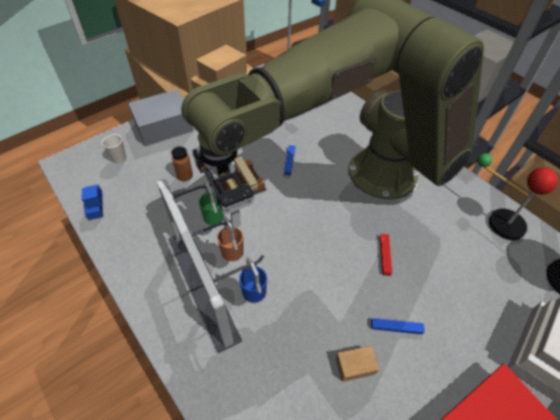

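The scene view shows the slats on the riser and the gripper above the copper pail. TCP projects to (227,211), just above the handle peak, which matches. Top-view slat positions in the riser frame are (30,0) and (-31,1) mm, which is good.

drive_tool:
  commands: [5,2.5,-5,0,5,2.5,-20,0,5,2.5,-35,0,5,2.5,-48,0,5,2.5,-55,0]

```text
t: 16.1
eef_pos: [0.6495, 0.0008, 0.2278]
tool_rot: [0.097, 0.995, -0.0, -0.001]
ft_force: [-0.1, 0.0, 0.2]
grip_width: 0.094
grip_force: 0.0
```

drive_tool:
  commands: [0,0,-8,0,0,0,-15,0,0,0,-21,0,0,0,-25,0,0,0,-25,0]

```text
t: 16.6
eef_pos: [0.6499, 0.0009, 0.2034]
tool_rot: [0.096, 0.995, -0.0, -0.0]
ft_force: [-0.4, -0.3, -0.6]
grip_width: 0.0937
grip_force: 0.0
```

```bash
python3 - <<'E'
from h import *
s=monitor.sense();x,y=s['tool_rot'][:2];print(s['eef_pos'],s['ft_force'],np.degrees(np.arctan2(2*y*y-1,2*x*y)))
d=grab('scene');cv2.imwrite('pics/g.png',cv2.resize(cv2.cvtColor(d['frame'],cv2.COLOR_RGB2BGR)[150:300,150:310],(640,600),interpolation=2))
E
```

```text
[0.64986939 0.00092326 0.20344038] [-0.41091693 -0.2743556  -0.58915829] 79.00774045569852
```

View pics/g.png

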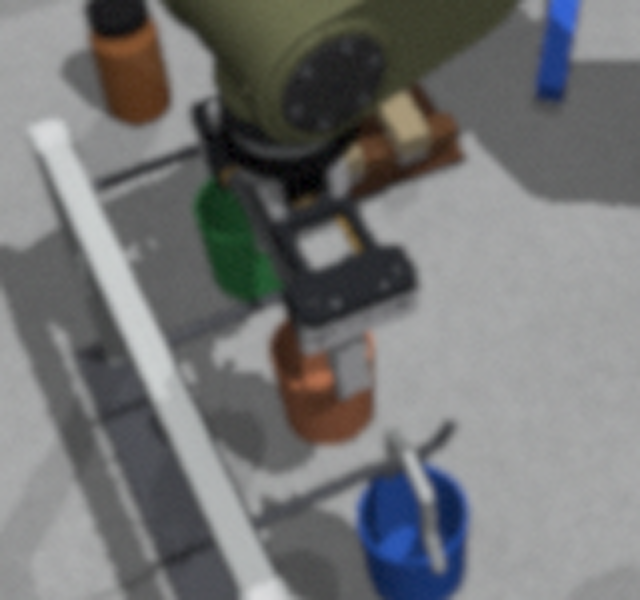

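The fingers straddle the copper handle (pad at crop (350,370), ahead of the can); green and blue are clear. Close and lift a little.

drive_tool:
  commands: [0,0,0,0,0,0,0,0,0,0,0,0,0,0,0,0,0,0,0,0]
  fingers: -1
  force: 30

```text
t: 17.15
eef_pos: [0.65, 0.0009, 0.204]
tool_rot: [0.096, 0.995, -0.0, 0.0]
ft_force: [1.1, -0.3, -0.4]
grip_width: 0.0573
grip_force: 0.0
```

drive_tool:
  commands: [0,0,0,0,0,0,1,0,0,0,3,0,0,0,5,0,0,0,7,0]

```text
t: 17.65
eef_pos: [0.65, 0.001, 0.2111]
tool_rot: [0.096, 0.995, 0.0, -0.0]
ft_force: [0.4, 0.1, -2.4]
grip_width: 0.0534
grip_force: 30.0
```

drive_tool:
  commands: [0,0,5,0,0,0,11,0,0,0,17,0,0,0,22,0,0,0,25,0]

```text
t: 18.15
eef_pos: [0.6501, 0.0009, 0.2367]
tool_rot: [0.096, 0.995, 0.0, 0.0]
ft_force: [-0.2, 0.1, -1.8]
grip_width: 0.0531
grip_force: 30.0
```

drive_tool:
  commands: [-3,0.5,0,0,-9,1.5,0,0,-18,3.5,0,0,-28,5.5,0,0,-38,7.5,0,0]

```text
t: 18.65
eef_pos: [0.6111, 0.0086, 0.2356]
tool_rot: [0.096, 0.995, 0.0, -0.0]
ft_force: [0.1, -0.5, -1.8]
grip_width: 0.0538
grip_force: 30.0
```

```bash
python3 - <<'E'
from h import *
s=monitor.sense();print(s['eef_pos'],s['ft_force'],s['ft_torque'])
d=grab('scene');cv2.imwrite('pics/g2.png',cv2.resize(cv2.cvtColor(d['frame'],cv2.COLOR_RGB2BGR)[150:300,150:310],(640,600),interpolation=2))
E
```

```text
[0.61105524 0.00858597 0.23559998] [ 0.09701803 -0.47123508 -1.82307431] [ 0.05188357 -0.03034486  0.03640689]
```

View pics/g2.png

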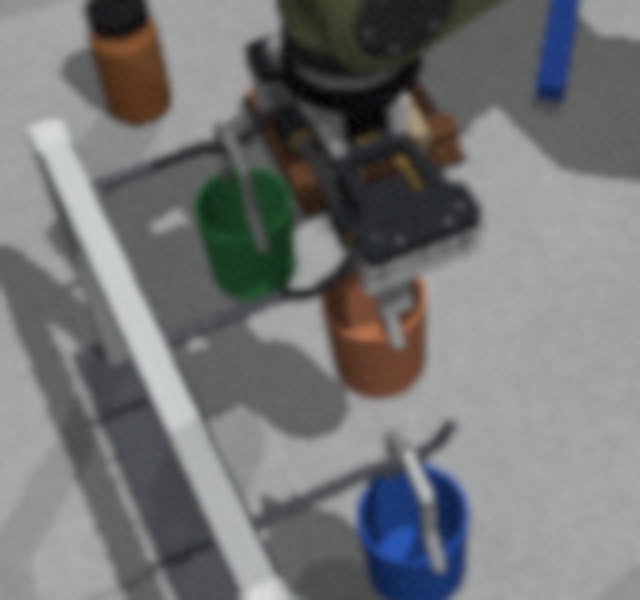

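The pail hangs upright in the grip, clear of the hook tip (crop (345,270)), and green and blue are still hanging. Next I draw it clear and carry it to the riser.

drive_tool:
  commands: [-12,2,0,0,-28,5,0,0,-48,9,0,0,-66,13,0,0,-80,16,0,0]

```text
t: 19.2
eef_pos: [0.5309, 0.0246, 0.2359]
tool_rot: [0.096, 0.995, 0.0, -0.0]
ft_force: [-0.3, 0.1, -1.6]
grip_width: 0.0535
grip_force: 30.0
```

drive_tool:
  commands: [-8,-6,0,0,-16,-18,0,0,-26,-38,0,0,-36,-62,0,0,-44,-88,0,0]

```text
t: 19.7
eef_pos: [0.4874, -0.0653, 0.2359]
tool_rot: [0.096, 0.995, -0.0, 0.0]
ft_force: [0.2, -0.1, -2.1]
grip_width: 0.0534
grip_force: 30.0
```

drive_tool:
  commands: [-8,-27,0,0,-16,-54,0,0,-24,-81,0,0,-31,-108,0,0,-37,-134,0,0]

```text
t: 20.2
eef_pos: [0.4501, -0.1997, 0.2359]
tool_rot: [0.096, 0.995, -0.0, -0.0]
ft_force: [0.6, 0.5, -1.9]
grip_width: 0.0532
grip_force: 30.0
```

drive_tool:
  commands: [-4,-24,0,-0.005,-7,-44,0,-0.01,-10,-60,0,-0.015,-11,-74,0,-0.02,-11,-84,0,-0.026]

```text
t: 20.7
eef_pos: [0.4398, -0.2828, 0.2359]
tool_rot: [0.109, 0.994, -0.0, -0.0]
ft_force: [-0.1, 0.6, -1.5]
grip_width: 0.0534
grip_force: 30.0
```

drive_tool:
  commands: [0,-2,0,0,0,-2,-8,0,0,-2,-20,0,0,-2,-30,0,0,-2,-35,0]

```text
t: 21.2
eef_pos: [0.4397, -0.2829, 0.1993]
tool_rot: [0.108, 0.994, 0.001, -0.001]
ft_force: [0.6, -0.2, -1.4]
grip_width: 0.0534
grip_force: 30.0
```

```bash
cat > pp.py <<'E'
from h import *
s=monitor.sense();x,y=s['tool_rot'][:2];print(s['t'],s['eef_pos'],s['tool_rot'],s['ft_force'],np.degrees(np.arctan2(2*y*y-1,2*x*y)))
for nm in('top','scene'):
    d=grab(nm);P=cloud(d);H=cv2.cvtColor(d['frame'],cv2.COLOR_RGB2HSV).astype(int)
    c=(H[...,0]<14)&(H[...,1]>90)&(P[...,2]>.055)&(P[...,2]<.25)&(np.hypot(P[...,0]-.439,P[...,1]+.284)<.055)
    Q=P[c]*1e3;print(nm,len(Q),'z',np.round(np.percentile(Q[:,2],[1,99]),1),'xy min/max',np.round(np.percentile(Q[:,:2],[1,99],axis=0),1).tolist())
    o=(np.hypot(Q[:,0]-np.median(Q[:,0]),Q[:,1]-np.median(Q[:,1]))<60)&(Q[:,2]<np.percentile(Q[:,2],99)+3); 
    print('  circ',[np.round(v,1) for v in cv2.minEnclosingCircle(Q[o][:,:2].astype(np.float32))])
    cv2.imwrite(f'pics/{nm}_p.png',cv2.resize(cv2.cvtColor(d['frame'],cv2.COLOR_RGB2BGR)[(slice(120,240) if nm=='scene' else slice(150,290)),(slice(170,310) if nm=='scene' else slice(290,450))],None,fx=4,fy=4,interpolation=2))
E
python3 pp.py
```

```text
21.2 [ 0.43968305 -0.28291934  0.19928654] [ 1.08386711e-01  9.94108298e-01  5.24254045e-04 -8.59563999e-04] [ 0.6206539  -0.20138844 -1.39132645] 77.55533145254527
top 132 z [105.6 180.7] xy min/max [[408.3, -293.8], [437.7, -250.9]]
  circ [array([ 428.4, -273.7]), np.float64(23.0)]
scene 403 z [108.  181.6] xy min/max [[410.6, -315.4], [473.9, -248.2]]
  circ [array([ 443. , -282.2]), np.float64(35.8)]
```

View pics/scene_p.png

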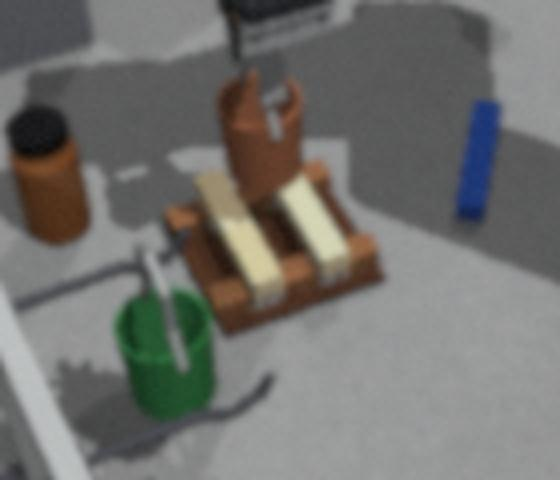

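The copper pail is upright above the two slats (crop (262,150)) and centred within 2 mm. I'll lower it.

drive_tool:
  commands: [-1,-1,-8,0,-1,-1,-20,0,-1,-1,-32,0,-1,-1,-42,0,-1,-1,-48,0]

```text
t: 21.8
eef_pos: [0.4387, -0.2844, 0.1515]
tool_rot: [0.109, 0.994, 0.0, -0.001]
ft_force: [0.2, 0.5, -2.0]
grip_width: 0.0534
grip_force: 30.0
```

drive_tool:
  commands: [0,0,-1.5,0,0,0,-3,0,0,0,-4,0,0,0,-5,0,0,0,-5.5,0]

```text
t: 22.3
eef_pos: [0.439, -0.2846, 0.1476]
tool_rot: [0.109, 0.994, -0.0, 0.0]
ft_force: [-0.3, 0.4, -2.1]
grip_width: 0.0535
grip_force: 30.0
```

drive_tool:
  commands: [0,0,-0.5,0,0,0,-1,0,0,0,-1.5,0,0,0,-2,0,0,0,-2,0]

```text
t: 22.8
eef_pos: [0.439, -0.2846, 0.1454]
tool_rot: [0.109, 0.994, 0.0, -0.0]
ft_force: [0.1, -0.2, -2.6]
grip_width: 0.0536
grip_force: 30.0
```

drive_tool:
  commands: [0,0,-0.5,0,0,0,-1,0,0,0,-1.5,0,0,0,-1.5,0,0,0,-1.5,0]

```text
t: 23.3
eef_pos: [0.4391, -0.2846, 0.1442]
tool_rot: [0.109, 0.994, -0.0, 0.0]
ft_force: [-1.0, 1.8, 2.4]
grip_width: 0.0531
grip_force: 30.0
```

Contact has been made (about 4.5 N). I'll release and retreat straight up.

drive_tool:
  commands: [0,0,0,0,0,0,0,0,0,0,0,0,0,0,0,0,0,0,0,0]
  fingers: 0.8

```text
t: 23.8
eef_pos: [0.439, -0.2846, 0.1439]
tool_rot: [0.109, 0.994, 0.0, -0.0]
ft_force: [0.7, 0.3, -0.7]
grip_width: 0.0842
grip_force: 0.0
```

drive_tool:
  commands: [0,0,5,0,0,0,15,0,0,0,30,0,0,0,50,0,0,0,80,0]

```text
t: 24.3
eef_pos: [0.4386, -0.2843, 0.2247]
tool_rot: [0.109, 0.994, 0.0, -0.001]
ft_force: [0.3, 0.7, -0.3]
grip_width: 0.0846
grip_force: 0.0
```

drive_tool:
  commands: [0,20,10,0,0,50,20,0,0,90,20,0,0,130,20,0,0,160,20,0]

```text
t: 24.8
eef_pos: [0.4388, -0.1228, 0.245]
tool_rot: [0.108, 0.994, -0.0, 0.001]
ft_force: [1.0, -0.3, 0.5]
grip_width: 0.085
grip_force: 0.0
```

drive_tool:
  commands: [-5,30,0,0,-10,70,0,0,-15,110,0,0,-20,140,0,0,-20,150,0,0]

```text
t: 25.3
eef_pos: [0.4186, 0.0274, 0.245]
tool_rot: [0.108, 0.994, 0.0, 0.001]
ft_force: [0.8, 0.1, 0.4]
grip_width: 0.0842
grip_force: 0.0
```

```bash
python3 pp.py; python3 slat.py fin; python3 - <<'E'
import cv2,numpy as np
a=cv2.imread('pics/scene_fin.png')[130:340,150:370];b=cv2.imread('pics/top_fin.png')[40:300,170:470]
cv2.imwrite('pics/fin.png',np.hstack([cv2.resize(a,(380,363)),cv2.resize(b,(419,363))]))
E
```

```text
25.3 [0.41858597 0.02737972 0.24496444] [1.07514039e-01 9.94203335e-01 1.52195903e-04 6.61081187e-04] [0.78001608 0.06463725 0.36583752] 77.65593045681298
top 410 z [ 55.1 134. ] xy min/max [[405.7, -314.8], [469.6, -251.7]]
  circ [array([ 438.6, -283.4]), np.float64(34.7)]
scene 380 z [ 57.8 126.2] xy min/max [[410.1, -316.5], [473.6, -250.1]]
  circ [array([ 442.9, -284.1]), np.float64(35.9)]
top (array([ 438.6, -283.4]), array([140.7,  87.1]), 77.3, 641) z 0.0492 riser xy [-0.5  0.5]
top (array([ 431.3, -296. ]), array([35. , 38.9]), -77.9, 157) z 0.0535 riser xy [ -4.9 -13.4]
scene (array([ 441. , -281.9]), array([144.8,  88.1]), 78.2, 397) z 0.0504 riser xy [1.5 2.5]
```

View pics/fin.png

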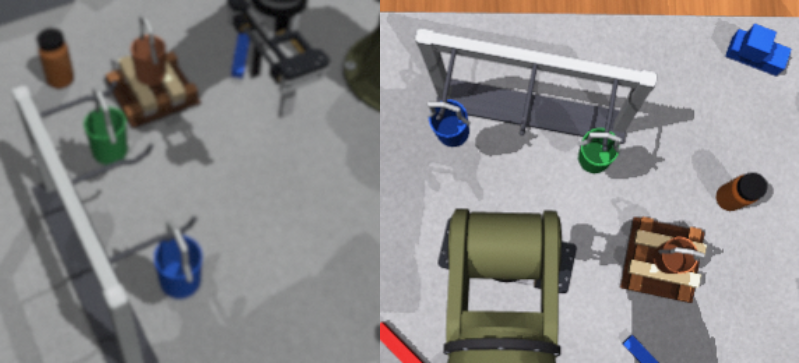

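The copper pail stands upright on the middle of both slats (left panel (150,60), right panel (678,256)). Its centre is (438.6,-283.4) mm against a target of (439,-284). Green, blue and the jar are undisturbed, and the arm is clear, so I'm handing in.

```bash
python3 -c "
from workcell import manip
print(manip.finish_job())"
```

```text
the job is handed in; nothing more can be done
None
```

The job is handed in at about 25 s: both slats lie on their marks and the copper pail stands upright on the middle of them, each within about 1 mm by the top camera; the other two pails, the jar and the carton were not touched.

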